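Discharge on the earthing plate, then press the yellow button

ROBOT

A 6-joint arm with a two-finger parallel gripper is mounted at the origin on the work surface. World frame = base frame: x ahead of the robot, y to its left, z up, the work surface at z = 0. Lengths are in mm, angles in rad, forces in N, time in s.
With the tool pointing down it reaches from about 300 to 775 mm from the base axis. Payload 14.6 kg.
Tool frame: the origin (TCP) lies at the very end of the fingers, on their centre line; the grasp point (between the pads) lies 19 mm behind it; z points along the fingers, y is the line along which they close (so a half turn about z gives the same grasp; the last joint's range is limited). The gripper opens to 94 mm and grips with 3 to 60 N. Pads are 16 mm wide; open, the fingers measure 119 mm over their backs; the gripper's body (75 mm by 177 mm) begins 78 mm behind the grasp point.
Start: joints at [-1.2, 0.3, 1.521, -0, 1.321, -0.067], TCP at [233.163, -498.12, 175.046] pointing down, gripper open.
Joint ranges: [-3.03, 3.03], [-0.79, 2.21], [0.23, 2.52], [-1.04, 4.18], [0, 3.07], [-2.55, 2.55]. Speed limits (rad/s): [2.22, 2.22, 2.57, 3.14, 3.14, 3.14].

INTERFACE

Orientations are given as [roll, pitch, yaw] about the fixed x, y, z axes, in that order (R = Rz(yaw) Ry(pitch) Rx(roll)).
In Python, from cell import manip gives the robot as it stands.
- The arm moves only by the tool servo_tool, never from a script. Its argument "rows" is a list of rows, each a list of 7 numbers: the turn, a rotation vector about the world's x, y, z in degrees, then the shift along the world's x, y, z in mm, then the closure, from 0 (fully open) to 1 (shut). In form: [[rx, ry, rz, dx, dy, dz, fingers], ...]. A call has 1 to 20 rows; each row shifts and turns the commanded pose from where the row before left it; what a row does not reach is not made up. A row lasts 1/8 s, in which the tool goes at most 62.5 mm and 10.7 degrees, less where a joint would pass 70% of its speed; a pose out of reach is approached as far as the arm can. A call with a gripper value outside its range is refused whole. The fingers move at their own pace and stop on an object; "grip_force" is the grip in N (left out, the last holds). Time passes only in rows, so rows that do not move let the fingers close. It gives the time, the measured TCP pose, the force, the opening and the grip force at its end, in the units of the state.
- manip.read_state(): the state, without advancing time (a new reading comes with each control period).
- manip.camera(name): name is "scene" or "top" or "wrist"; returns the picture (384x512x3 uint8, red, green, blue); there is no depth.
- manip.camera_info(name): a dict with "fx", "fy", "cx", "cy" (pixels), "D" ([k1, k2, p1, p2, k3] as OpenCV has them; the pictures are not rectified), "position" and "rotation" of the camera in the world; the wrist camera has in their place "T_tool_cam" (4x4, takes a point from camera to tool coordinates, whose origin is the TCP and whose axes are the flange's). Camera axes: x right, y down, z forward; pixel columns grow to the right and rows downward; lengths in mm; the calibration is good to about 2 mm. A picture is of the moment at which its call begins: read the wrist's pose just before it. camera_info takes no time and is no camera call.
- manip.sign_off(): hands the job in; it is judged then, once.
The state is a dict: "clock": time; "joints": joint angles; "qd": joint speeds; "effort": joint torques, N m; "eef_pos": TCP position; "eef_rot": TCP orientation; "wrist_force": force on the tool from outside, world axes, zero at the start; "moment": the same for the moment, N m; "finger_gap": finger opening in mm; "finger_force": force on a finger pad.
Only numpy, scipy, OpenCV 4.12 (cv2) and the standard library are available. Lean on these libraries where they do the work, as an engineer would, in place of code of your own. Each camera call takes 0.05 s, during which the arm holds its last target. There are 200 camera calls.

TASK

The opened green instrument is on the bench for repair: before you touch it, discharge yourself by touching the round brass plate on the dark earthing block lightly with the fingertips, so that it just gives, for about half a second. Then press the instrument's yellow button gently all the way down, let it come up again and withdraw clear of everything. Touch nothing else on the instrument, neither the other two buttons nor the open circuit board, and leave everything on the bench where it is: nothing is to be gripped, pushed about or lifted.

Things in the scene. Friction and masses are not known exactly. Their poses are not given: they have to be found in the camera images.
- yellow_button_base: Lower body of the yellow push button, a grey collar 44 mm across and 12 mm high, fixed on the flat top of the instrument's green front housing. Origin: centre of its underside, on the housing's top (105 mm above the bench); z up. The yellow cap stands out of it.
- yellow_button_top (a point): Centre of the top of the yellow cap (28 mm across), 22 mm above the housing's top, so 127 mm above the bench when released; moves down with the cap.
- yellow_button (a joint): Travel of the yellow cap straight down: 0 released, 0.006 m fully down. A spring pushes it back up: it starts to give at 1.5 N and is fully down at 5 N.
- black_button_base: Lower body of the black push button, a grey collar 44 mm across and 12 mm high, fixed on the flat top of the instrument's green front housing. Origin: centre of its underside, on the housing's top (105 mm above the bench); z up. The black cap stands out of it.
- black_button_top (a point): Centre of the top of the black cap (28 mm across), 22 mm above the housing's top, so 127 mm above the bench when released; moves down with the cap.
- black_button (a joint): Travel of the black cap straight down: 0 released, 0.006 m fully down. A spring pushes it back up: it starts to give at 1.5 N and is fully down at 5 N.
- white_button_base: Lower body of the white push button, a grey collar 44 mm across and 12 mm high, fixed on the flat top of the instrument's green front housing. Origin: centre of its underside, on the housing's top (105 mm above the bench); z up. The white cap stands out of it.
- white_button_top (a point): Centre of the top of the white cap (28 mm across), 22 mm above the housing's top, so 127 mm above the bench when released; moves down with the cap.
- white_button (a joint): Travel of the white cap straight down: 0 released, 0.006 m fully down. A spring pushes it back up: it starts to give at 1.5 N and is fully down at 5 N.
- instrument: Opened instrument, fixed, on a white board 200 (x) x 330 (y) x 10 mm. Origin: centre of the board's underside; z up. At its -y end a green housing 170 x 80 mm, 105 mm high; three buttons in any order on it, in a row along x at y = -110 mm, 55 mm apart. Middle: open circuit board, parts up to 83 mm high. +y end: green cap 105 mm high. Black bars at x = +-108 mm, 69 mm high.
- earth_block: Earthing block, dark steel, loose, 0.8 kg give or take, 90 (x) x 70 (y) x 40 mm. Origin: centre of its underside; z up. In the middle of its top a grey collar 64 mm across and 12 mm high carries the round brass touch plate.
- earth_plate_top (a point): Centre of the top of the brass touch plate (48 mm across), 62 mm above the bench when released; moves down with the plate.
- earth_plate (a joint): Travel of the sprung brass plate straight down: 0 released, 0.006 m fully down. It starts to give at 1.5 N and is fully down at 5 N; it springs back.
- screw_bowl: Loose round black plastic bowl of screws, 110 mm across the rim, 45 mm high. Origin: centre of its underside. Leave alone.
- capacitor: Loose blue capacitor can standing upright, 25 mm across, 45 mm high. Origin: centre of its underside. Leave alone.
- screwdriver: Loose screwdriver with an orange handle, lying flat, 200 mm long, 26 mm thick. Origin: under its middle, on the bench; x towards the blade's tip. Leave alone.
- mug: Loose blue mug, 80 mm across, 90 mm high, handle on its +y side. Origin: centre of its underside. Leave alone.
Not all that is in view belongs to the job. Leave any red or turquoise look-alike of the earth_block alone.

How it is judged:
By the outcome, as a careful person would: the job done as asked, in the order asked, and still so for the second after the job is handed in, with the robot touching nothing.
It also fails if it takes over 38 s, if anything falls off the work surface, if the arm or the gripper's body presses on something with over 40 N, if the wrist force passes 120 N, or if a joint passes its speed limit or range.

## Working session

There is one attempt and no reset: what is moved stays moved. The work goes in short steps, Python scripts to look and compute and a tool call to move; the robot and the scene stay as the last step left them, time stands still between calls to the robot, and variables do not carry over. Pictures are saved under pics/ and viewed, at most 10 in all, crops included, and the job is handed in when it is done.

Besides the shell and the picture viewer there is one more tool, called after "Emit:" by a JSON object that holds its "name" and its "arguments". servo_tool: Moves the arm, as the interface text tells. Its arguments: {"type":"object","properties":{"rows":{"type":"array","items":{"type":"array","items":{"type":"number"}}},"grip_force":{"type":"number"}},"required":["rows"]}

```bash
mkdir -p pics; python3 - <<'E'
from cell import manip
import cv2,numpy as np
for n in("scene","top"):
    cv2.imwrite(f"pics/{n}0.png",manip.camera(n)[:,:,::-1])
    print(n,manip.camera_info(n))
print(manip.camera_info("wrist"))
print(manip.read_state())
E
```

```text
scene {'fx': 422.9319533405459, 'fy': 422.9319533405459, 'cx': 262.8538549561423, 'cy': 190.3893139212026, 'D': array([-0.13758832,  0.        ,  0.        ,  0.        ,  0.        ]), 'position': array([1370.87310304,  934.31233459, 1089.80770688]), 'rotation': array([-2.22602597, -0.00575583,  2.46182797])}
top {'fx': 391.5958841370905, 'fy': 391.5958841370905, 'cx': 252.7290796011846, 'cy': 195.51386905553082, 'D': array([-0.00501629,  0.        ,  0.        ,  0.        ,  0.        ]), 'position': array([ 419.17565851,  -76.79969507, 1245.23657142]), 'rotation': array([-2.99503109,  0.00793962, -1.58179097])}
{'fx': 274.1129253949427, 'fy': 274.1129253949427, 'cx': 255.86421603014335, 'cy': 200.7448335686735, 'D': array([0.01328348, 0.        , 0.        , 0.        , 0.        ]), 'T_tool_cam': array([[-1.08398787e-03, -9.66265888e-01, -2.57544284e-01,
         7.49281327e+01],
       [ 9.99999412e-01, -1.04731468e-03, -2.79574366e-04,
        -2.25452347e-01],
       [ 4.13263857e-07, -2.57544436e-01,  9.66266456e-01,
        -2.10889702e+02],
       [ 0.00000000e+00,  0.00000000e+00,  0.00000000e+00,
         1.00000000e+00]])}
{'clock': 0.1, 'joints': array([-1.19962667e+00,  3.00414269e-01,  1.52152729e+00,  2.47587185e-05,
        1.32072817e+00, -6.65800624e-02]), 'qd': array([ 0.00214786, -0.00211571, -0.00257432, -0.00076314, -0.00010995,
       -0.00043679]), 'effort': array([-3.92265538e-04, -5.32644904e+01, -3.53285122e+01,  7.08403392e-02,
        2.34514161e-02, -6.59859325e-05]), 'eef_pos': array([ 233.05860265, -497.87187317,  174.5402845 ]), 'eef_rot': array([-3.14051957e+00, -9.55872452e-05,  4.37743533e-01]), 'wrist_force': array([-0.21639386,  0.24942281,  0.62113678]), 'moment': array([-0.02233708,  0.0237463 , -0.01479512]), 'finger_force': 0.0, 'finger_gap': 94.03479661582193}
```

View pics/scene0.png

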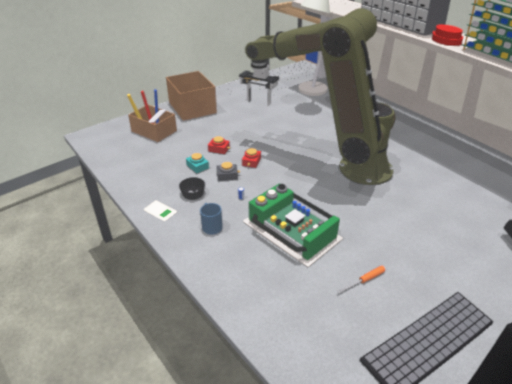

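View pics/top0.png

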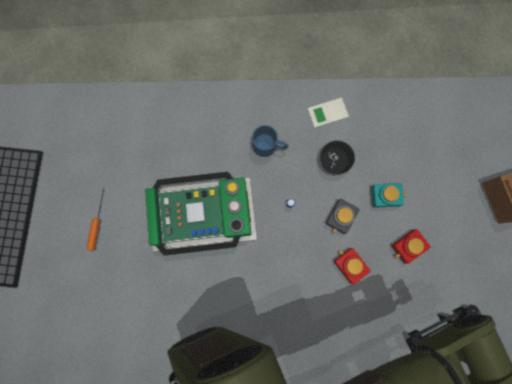

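The top view shows the dark block's plate at about (345,215), with the yellow button at (232,187), white at (234,206) and black at (236,225). In the scene view the plate is near (227,166) and the yellow cap near (262,201). Red and turquoise look-alikes stand nearby.

```bash
cat >h.py <<'E'
import cv2,numpy as np
from scipy.spatial.transform import Rotation as R
def ray(info,uv,pose=None):
    K=np.array([[info['fx'],0,info['cx']],[0,info['fy'],info['cy']],[0,0,1]])
    p=cv2.undistortPoints(np.array([[uv]],float),K,info['D'])[0,0]
    d=np.array([p[0],p[1],1])
    if 'T_tool_cam' in info:
        T=info['T_tool_cam'];Rt=R.from_euler('xyz',pose[1]).as_matrix()
        return pose[0]+Rt@T[:3,3],Rt@T[:3,:3]@d
    return np.array(info['position']),R.from_euler('xyz',info['rotation']).as_matrix()@d
def atz(r,z): return r[0]+r[1]*(z-r[0][2])/r[1][2]
def tri(rs):
    A=0;b=0
    for o,d in rs:
        d=d/np.linalg.norm(d);P=np.eye(3)-np.outer(d,d);A=A+P;b=b+P@o
    return np.linalg.solve(A,b)
def blobs(img,lo=(15,90,90),hi=(35,255,255),amin=15):
    m=cv2.inRange(cv2.cvtColor(img,cv2.COLOR_RGB2HSV),lo,hi)
    n,l,s,c=cv2.connectedComponentsWithStats(m)
    return [(c[i].round(1),s[i].tolist()) for i in range(1,n) if s[i,4]>=amin]
E
python3 - <<'E'
from h import *
for n,(x0,y0,x1,y1) in dict(scene=(170,120,340,260),top=(220,165,440,290)).items():
    im=cv2.cvtColor(cv2.imread(f"pics/{n}0.png"),cv2.COLOR_BGR2RGB)
    for c,s in blobs(im):
        if x0<c[0]<x1 and y0<c[1]<y1: print(n,c,s)
a=cv2.resize(cv2.imread("pics/top0.png")[165:285,215:375],None,fx=5,fy=5,interpolation=2)[:, :400]
b=cv2.resize(cv2.imread("pics/scene0.png")[150:270,210:290],None,fx=5,fy=5,interpolation=2)
cv2.imwrite("pics/crop.png",np.hstack([cv2.resize(cv2.imread("pics/top0.png")[170:245,215:375],None,fx=2.5,fy=2.5,interpolation=2)[:188],]) if 0 else np.hstack([a,b]))
E
```

```text
scene [217.8 138.9] [214, 137, 9, 5, 39]
scene [251.2 150.9] [247, 148, 10, 7, 48]
scene [196.1 155.7] [192, 153, 9, 6, 46]
scene [226.5 165.1] [222, 162, 10, 7, 58]
scene [260.9 198.5] [257, 196, 8, 6, 39]
scene [273.2 218. ] [270, 215, 7, 7, 35]
scene [282.7 224.1] [280, 221, 7, 8, 40]
top [231.7 186.8] [227, 182, 10, 10, 76]
top [390.7 193.2] [384, 186, 15, 15, 175]
top [344.5 214.9] [337, 208, 16, 15, 194]
top [414.9 245.8] [408, 239, 15, 15, 188]
top [354.1 266. ] [347, 259, 15, 15, 186]
```

View pics/crop.png

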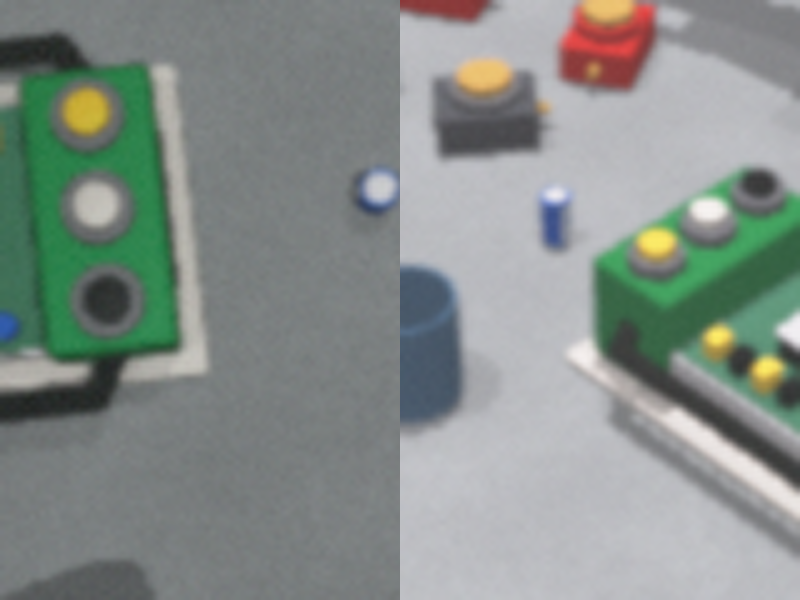

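```bash
python3 - <<'E'
from h import *
from cell import manip
t=manip.camera_info("top");s=manip.camera_info("scene")
for n,a,b,z in (("plate",(344.5,214.9),(226.5,165.1),62),("yellow",(231.7,186.8),(260.9,198.5),127)):
    ra,rb=ray(t,a),ray(s,b); print(n,tri([ra,rb]).round(1),atz(ra,z).round(1),atz(rb,z).round(1))
print("black",atz(ray(t,(236.4,225)),127))
E
```

```text
plate [ 531.4 -347.4   56.3] [ 531.2 -346.5   62. ] [ 535.7 -339.8   62. ]
yellow [611.2  -8.6 121.9] [610.6  -9.1 127. ] [615.1  -3.3 127. ]
black [499.79188702 -22.16778049 127.        ]
```

Emit:
{"name": "servo_tool", "arguments": {"rows": [[0, 0, 0, 20, 10, 20, 1], [0, 0, 0, 38, 19, 0, 1], [0, 0, 0, 40, 20, 0, 1], [0, 0, 0, 40, 20, 0, 1], [0, 0, 0, 40, 20, 0, 1], [0, 0, 0, 40, 20, 0, 1], [0, 0, 0, 40, 20, 0, 1], [0, 0, 0, 28, 15, -10, 1], [0, 0, 0, 12, 7, -10, 1], [0, 0, 0, 0, 0, 0, 1], [0, 0, 0, 0, 0, 0, 1]]}}

```text
clock: 1.48
eef_pos: [530.4, -347.9, 175.4]
eef_rot: [3.141, 0.0, 0.437]
wrist_force: [-0.4, -0.8, -0.1]
finger_gap: 0.2
finger_force: 0.0
```

```bash
cat >look.py <<'E'
from h import *
from cell import manip
import sys
def look(name):
    s=manip.read_state();im=manip.camera("wrist");i=manip.camera_info("wrist")
    cv2.imwrite(f"pics/{name}.png",im[:,:,::-1])
    print({k:np.round(s[k],3) for k in('clock','eef_pos','eef_rot','wrist_force','finger_gap')})
    for c,b in blobs(im,amin=150):
        r=ray(i,c,(s['eef_pos'],s['eef_rot'])); print(c,b,atz(r,62).round(1),atz(r,127).round(1))
look(sys.argv[1])
E
python3 look.py w1
```

```text
{'clock': np.float64(1.475), 'eef_pos': array([ 530.374, -347.896,  175.373]), 'eef_rot': array([3.141, 0.   , 0.437]), 'wrist_force': array([-0.417, -0.785, -0.057]), 'finger_gap': np.float64(0.181)}
[255.2 189.1] [236, 170, 39, 39, 1200] [ 532.7 -345.6   62. ] [ 545.8 -339.7  127. ]
[384.9 191. ] [365, 173, 41, 37, 1192] [ 596.7 -488.8   62. ] [ 597.  -454.2  127. ]
[250.9 310.9] [249, 284, 5, 56, 225] [ 375.6 -412.2   62. ] [ 420.2 -392.9  127. ]
[260.6 310.1] [259, 284, 4, 56, 200] [ 382.3 -423.7   62. ] [ 425.6 -402.1  127. ]
[212.9 364.8] [35, 355, 316, 18, 3515] [ 270.7 -399.9   62. ] [ 336.3 -383.   127. ]
```

View pics/w1.png

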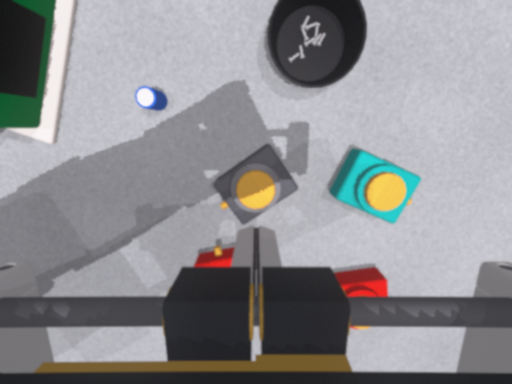

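The picture shows the dark block's brass plate at (255,189), just ahead of the closed fingertips, which are clear of the red and turquoise blocks.

Emit:
{"name": "servo_tool", "arguments": {"rows": [[0, 0, 0, 2, 2, -30, 1], [0, 0, 0, 0, 0, -40, 1], [0, 0, 0, 0, 0, -28, 1], [0, 0, 0, 0, 0, -9, 1], [0, 0, 0, 0, 0, -3, 1], [0, 0, 0, 0, 0, 0, 1]]}}

```text
clock: 2.28
eef_pos: [533.5, -345.6, 66.2]
eef_rot: [3.14, -0.001, 0.438]
wrist_force: [-0.5, -0.1, 0.4]
finger_gap: 0.5
finger_force: 0.0
```

```bash
python3 look.py w2
```

```text
{'clock': np.float64(2.275), 'eef_pos': array([ 533.474, -345.588,   66.244]), 'eef_rot': array([ 3.14e+00, -1.00e-03,  4.38e-01]), 'wrist_force': array([-0.541, -0.062,  0.384]), 'finger_gap': np.float64(0.493)}
[256.  214.3] [228, 194, 57, 46, 1743] [ 538.9 -342.9   62. ] [ 557.6 -334.   127. ]
[444.4 224.4] [414, 198, 62, 54, 2653] [ 596.8 -487.7   62. ] [ 598.1 -435.1  127. ]
[250.9 310.8] [249, 284, 5, 56, 231] [ 453.8 -377.5   62. ] [ 498.2 -358.1  127. ]
[260.7 310.6] [259, 284, 5, 56, 213] [ 457.7 -385.4   62. ] [ 501.  -363.7  127. ]
[212.9 364.8] [35, 355, 316, 18, 3569] [ 384.2 -369.4   62. ] [ 449.7 -352.5  127. ]
[403.4 369. ] [387, 365, 32, 8, 176] [ 457.5 -537.2   62. ] [ 500.8 -469.6  127. ]
```

View pics/w2.png

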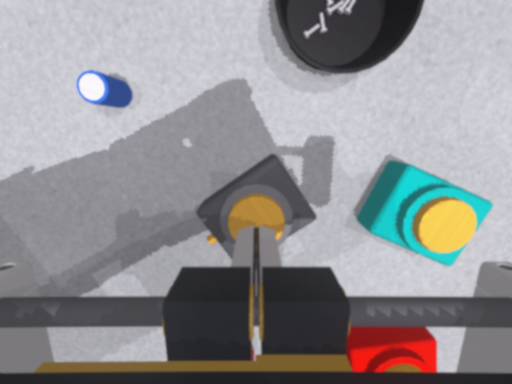

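Fingertips are centred over the plate, with the tip at (256,228) and the plate centre at about (256,221). I'll check the standing height.

Emit:
{"name": "servo_tool", "arguments": {"rows": [[0, 0, 0, -1, 0, -1, 1], [0, 0, 0, 0, 0, 0, 1]]}}

```text
clock: 2.58
eef_pos: [532.2, -345.2, 64.4]
eef_rot: [3.141, -0.0, 0.438]
wrist_force: [-0.2, -0.6, -0.1]
finger_gap: 0.2
finger_force: 0.0
```

Emit:
{"name": "servo_tool", "arguments": {"rows": [[0, 0, 0, 0, 0, 0, 1]]}}

```text
clock: 2.7
eef_pos: [532.2, -345.1, 64.2]
eef_rot: [3.141, -0.0, 0.438]
wrist_force: [-0.3, -0.6, -0.7]
finger_gap: 0.5
finger_force: 0.0
```

Emit:
{"name": "servo_tool", "arguments": {"rows": [[0, 0, 0, 0, 0, 0, 1]]}}

```text
clock: 2.82
eef_pos: [532.2, -345.1, 64.1]
eef_rot: [3.142, 0.0, 0.438]
wrist_force: [-0.3, 0.7, -0.1]
finger_gap: 0.5
finger_force: 0.0
```

Emit:
{"name": "servo_tool", "arguments": {"rows": [[0, 0, 0, 0, 0, -2, 1], [0, 0, 0, 0, 0, -2, 1], [0, 0, 0, 0, 0, 0, 1]]}}

```text
clock: 3.2
eef_pos: [532.1, -345.0, 59.8]
eef_rot: [-3.141, 0.0, 0.438]
wrist_force: [-0.2, 0.7, 0.8]
finger_gap: 0.7
finger_force: 0.0
```

Emit:
{"name": "servo_tool", "arguments": {"rows": [[0, 0, 0, 0, 0, 0, 1]]}}

```text
clock: 3.32
eef_pos: [532.2, -345.1, 60.1]
eef_rot: [-3.142, 0.0, 0.438]
wrist_force: [-0.7, 0.3, 1.2]
finger_gap: 0.4
finger_force: 0.0
```

Emit:
{"name": "servo_tool", "arguments": {"rows": [[0, 0, 0, 0, 0, -1, 1], [0, 0, 0, 0, 0, 0, 1]]}}

```text
clock: 3.58
eef_pos: [532.1, -345.1, 59.0]
eef_rot: [-3.142, 0.0, 0.438]
wrist_force: [-0.4, 0.7, 0.3]
finger_gap: 0.7
finger_force: 0.0
```

Emit:
{"name": "servo_tool", "arguments": {"rows": [[0, 0, 0, 0, 0, -1, 1], [0, 0, 0, 0, 0, 0, 1]]}}

```text
clock: 3.82
eef_pos: [532.1, -345.1, 57.9]
eef_rot: [-3.141, 0.0, 0.438]
wrist_force: [0.3, -0.1, 0.5]
finger_gap: 0.2
finger_force: 0.0
```

```bash
python3 look.py w3; python3 -c "
import cv2
cv2.imwrite('pics/w3c.png',cv2.resize(cv2.imread('pics/w3.png')[140:280,180:330],None,fx=4,fy=4,interpolation=2))"
```

```text
{'clock': np.float64(3.825), 'eef_pos': array([ 532.105, -345.092,   57.941]), 'eef_rot': array([-3.141,  0.   ,  0.438]), 'wrist_force': array([ 0.253, -0.077,  0.486]), 'finger_gap': np.float64(0.201)}
[257.7 215.6] [228, 195, 59, 49, 1789] [ 539.5 -342.9   62. ] [ 558.5 -333.6  127. ]
[453.  226.9] [421, 199, 65, 57, 2896] [ 596.7 -487.7   62. ] [ 597.7 -432.8  127. ]
[250.9 310.7] [249, 284, 5, 56, 234] [ 458.1 -374.5   62. ] [ 502.7 -355.2  127. ]
[260.7 310.7] [259, 284, 5, 56, 214] [ 461.8 -382.2   62. ] [ 505.2 -360.5  127. ]
[212.8 364.8] [35, 355, 317, 18, 3583] [ 391.  -366.7   62. ] [ 456.6 -349.9  127. ]
```

View pics/w3c.png

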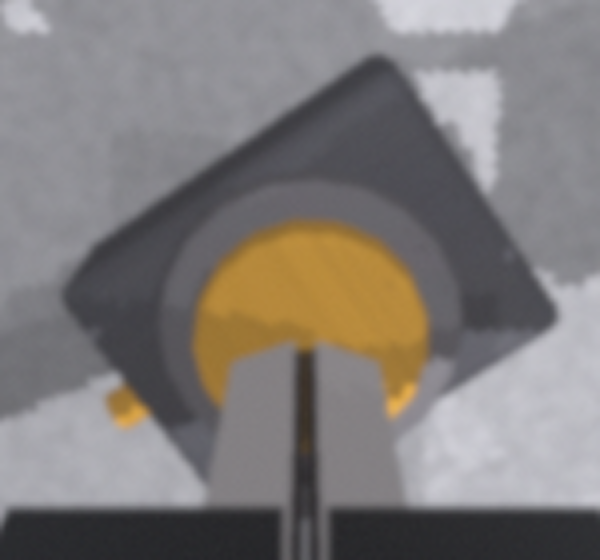

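The crop shows the fingertips over the middle of the plate, with no clear force yet. The plate's real height seems a little lower, in line with the triangulated 56 mm. I'll go on in small steps.

Emit:
{"name": "servo_tool", "arguments": {"rows": [[0, 0, 0, 0, 0, -1, 1], [0, 0, 0, 0, 0, 0, 1]]}}

```text
clock: 4.12
eef_pos: [532.1, -345.1, 56.9]
eef_rot: [-3.141, 0.0, 0.438]
wrist_force: [-0.5, -0.7, -0.5]
finger_gap: 0.5
finger_force: 0.0
```

```bash
python3 -c "
from cell import manip
s=manip.read_state();print(s['wrist_force'],s['moment'],s['effort'],s['eef_pos'])"
```

```text
[-0.48029528 -0.68060162 -0.5399413 ] [-0.04435189  0.00246199 -0.00738266] [-1.88809703e-03 -6.69153500e+01 -3.29485345e+01  6.69485028e-02
 -4.06251533e-02  3.08752533e-05] [ 532.13255989 -345.08575211   56.94125175]
```

Emit:
{"name": "servo_tool", "arguments": {"rows": [[0, 0, 0, 0, 0, -1, 1], [0, 0, 0, 0, 0, 0, 1]]}}

```text
clock: 4.38
eef_pos: [532.1, -345.1, 55.9]
eef_rot: [-3.141, 0.0, 0.438]
wrist_force: [1.1, -0.0, 0.3]
finger_gap: 0.8
finger_force: 0.0
```

Emit:
{"name": "servo_tool", "arguments": {"rows": [[0, 0, 0, 0, 0, 0, 1]]}}

```text
clock: 4.5
eef_pos: [532.2, -345.1, 56.0]
eef_rot: [-3.142, -0.0, 0.438]
wrist_force: [-0.4, 1.0, 0.1]
finger_gap: 0.5
finger_force: 0.0
```

```bash
python3 - <<'E'
from cell import manip
from h import *
im=manip.camera("scene")[:,:,::-1]
cv2.imwrite('pics/s2.png',im)
cv2.imwrite('pics/s2c.png',cv2.resize(im[100:200,170:290],None,fx=6,fy=6,interpolation=2))
E
```

```text
(no output)
```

View pics/s2c.png

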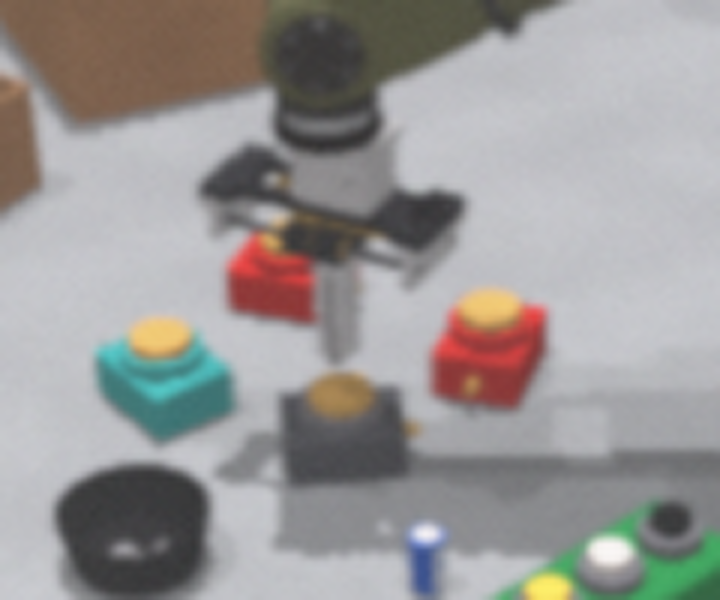

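The crop shows the fingertips at scene px (226.7,160), visibly short of the plate at (226.8,165.8). So the real fingertips are higher than the reported TCP. I'll measure by how much.

```bash
python3 - <<'E'
from h import *
from cell import manip
s=manip.camera_info("scene");w=manip.camera_info("wrist")
o,d=ray(s,(226.7,160)); p=np.array([532.1,-345.1])
t=((p-o[:2])@d[:2])/(d[:2]@d[:2]); print("scene: z over axis",(o+d*t).round(1))
o,d=ray(s,(226.6,165.4)); t=((np.array([532.7,-345.6])-o[:2])@d[:2])/(d[:2]@d[:2]); print("plate z",(o+d*t).round(1))
pose=(np.array([532.1,-345.1,56.0]),np.array([np.pi,0,.438]))
rw=ray(w,(255.5,226),pose); rs=ray(s,(226.7,160)); print("tip tri",tri([rw,rs]).round(1))
for z in (56,66,76,86): print(z,(R.from_euler('xyz',pose[1]).inv().apply(atz(rw,z)-pose[0])).round(1))
E
```

```text
scene: z over axis [ 530.5 -344.    84.1]
plate z [ 531.9 -345.1   56. ]
tip tri [ 537.1 -339.6   87.8]
56 [-2.6 -0.6 -0. ]
66 [  1.1  -0.6 -10. ]
76 [  4.7  -0.6 -20. ]
86 [  8.4  -0.6 -30. ]
```

Emit:
{"name": "servo_tool", "arguments": {"rows": [[0, 0, 0, 0, 0, -6, 1], [0, 0, 0, 0, 0, -6, 1], [0, 0, 0, 0, 0, -4, 1], [0, 0, 0, 0, 0, -2, 1], [0, 0, 0, 0, 0, 0, 1]]}}

```text
clock: 5.18
eef_pos: [532.1, -345.1, 37.9]
eef_rot: [-3.141, 0.0, 0.438]
wrist_force: [1.1, -0.3, -0.6]
finger_gap: 0.4
finger_force: 0.0
```

```bash
python3 look.py w4; python3 - <<'E'
from cell import manip
from h import *
im=manip.camera("scene")[:,:,::-1]
a=cv2.resize(im[145:185,205:255],None,fx=8,fy=8,interpolation=2)
b=cv2.resize(cv2.imread('pics/w4.png')[150:260,205:305],None,fx=3.5,fy=3.5,interpolation=2)
c=np.zeros((385,750,3),np.uint8);c[:320,:400]=a;c[:385,400:]=b
cv2.imwrite('pics/c4.png',c)
E
```

```text
{'clock': np.float64(5.175), 'eef_pos': array([ 532.141, -345.096,   37.913]), 'eef_rot': array([-3.141,  0.   ,  0.438]), 'wrist_force': array([ 1.11 , -0.34 , -0.578]), 'finger_gap': np.float64(0.409)}
[258.2 222.3] [225, 201, 65, 54, 1779] [ 540.9 -342.5   62. ] [ 561.5 -332.3  127. ]
[472.  236.2] [436, 206, 73, 62, 3517] [ 596.9 -487.2   62. ] [ 598.  -426.7  127. ]
[250.9 310.4] [249, 284, 5, 56, 235] [ 472.1 -368.5   62. ] [ 516.6 -349.2  127. ]
[260.8 310.8] [259, 284, 5, 56, 219] [ 475.1 -375.7   62. ] [ 518.6 -353.9  127. ]
[212.7 364.9] [35, 354, 317, 19, 3600] [ 411.1 -361.5   62. ] [ 476.8 -344.7  127. ]
```

View pics/c4.png

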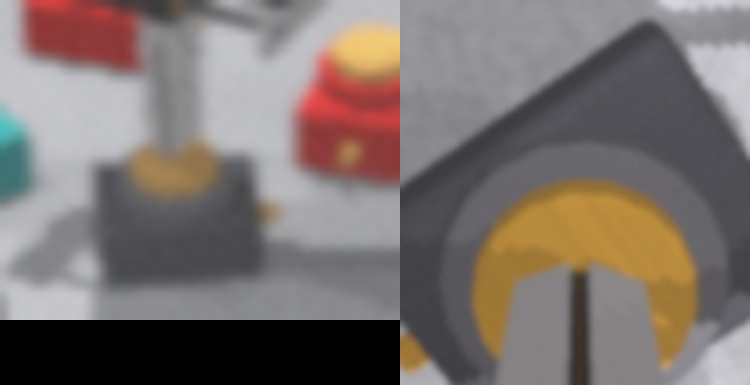

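The left view shows the tip at about (226,164.6), with the plate centre near row 166, so roughly 5–8 mm is left.

Emit:
{"name": "servo_tool", "arguments": {"rows": [[0, 0, 0, 0, 0, -2, 1], [0, 0, 0, 0, 0, -1, 1], [0, 0, 0, 0, 0, 0, 1]]}}

```text
clock: 5.65
eef_pos: [532.1, -345.1, 35.0]
eef_rot: [-3.141, 0.0, 0.438]
wrist_force: [-0.1, -0.5, 0.1]
finger_gap: 0.4
finger_force: 0.0
```

Emit:
{"name": "servo_tool", "arguments": {"rows": [[0, 0, 0, 0, 0, -1, 1], [0, 0, 0, 0, 0, 0, 1]]}}

```text
clock: 5.9
eef_pos: [532.1, -345.1, 34.0]
eef_rot: [-3.141, 0.0, 0.438]
wrist_force: [0.2, -0.5, 0.0]
finger_gap: 0.5
finger_force: 0.0
```

Emit:
{"name": "servo_tool", "arguments": {"rows": [[0, 0, 0, 0, 0, -1, 1], [0, 0, 0, 0, 0, 0, 1]]}}

```text
clock: 6.15
eef_pos: [532.1, -345.1, 32.9]
eef_rot: [-3.141, 0.0, 0.438]
wrist_force: [-0.1, 0.3, 0.1]
finger_gap: 0.8
finger_force: 0.0
```

Emit:
{"name": "servo_tool", "arguments": {"rows": [[0, 0, 0, 0, 0, -1, 1], [0, 0, 0, 0, 0, 0, 1]]}}

```text
clock: 6.4
eef_pos: [532.2, -345.1, 32.0]
eef_rot: [3.142, -0.0, 0.438]
wrist_force: [0.2, -0.7, 0.2]
finger_gap: -0.1
finger_force: 0.0
```

Emit:
{"name": "servo_tool", "arguments": {"rows": [[0, 0, 0, 0, 0, -1, 1], [0, 0, 0, 0, 0, 0, 1]]}}

```text
clock: 6.65
eef_pos: [532.2, -345.1, 31.1]
eef_rot: [3.142, -0.0, 0.438]
wrist_force: [-0.9, 0.7, 2.3]
finger_gap: 0.6
finger_force: 0.9
```

Emit:
{"name": "servo_tool", "arguments": {"rows": [[0, 0, 0, 0, 0, 0, 1]]}}

```text
clock: 6.78
eef_pos: [532.2, -345.1, 31.1]
eef_rot: [3.141, -0.0, 0.438]
wrist_force: [-0.8, -0.1, 1.4]
finger_gap: 0.3
finger_force: 0.9
```

Emit:
{"name": "servo_tool", "arguments": {"rows": [[0, 0, 0, 0, 0, -1, 1], [0, 0, 0, 0, 0, 0, 1]]}}

```text
clock: 7.02
eef_pos: [532.2, -345.2, 30.1]
eef_rot: [3.141, -0.0, 0.438]
wrist_force: [-1.1, 0.2, 2.1]
finger_gap: 0.6
finger_force: 1.2
```

Emit:
{"name": "servo_tool", "arguments": {"rows": [[0, 0, 0, 0, 0, 0, 1], [0, 0, 0, 0, 0, 0, 1], [0, 0, 0, 0, 0, 3, 1], [0, 0, 0, 0, 0, 8, 1], [0, 0, 0, 0, 0, 30, 1], [0, 0, 0, 0, 0, 45, 1], [0, 0, 0, 4, 14, 35, 1], [0, 0, 0, 10, 40, 9, 1], [0, 0, 0, 10, 45, 0, 1], [0, 0, 0, 10, 45, 0, 1], [0, 0, 0, 10, 45, 0, 1], [0, 0, 0, 10, 45, 0, 1], [0, 0, 0, 10, 45, 0, 1], [0, 0, 0, 9, 37, 0, 1], [0, 0, 0, 6, 16, 0, 1], [0, 0, 0, 0, 5, 0, 1], [0, 0, 0, 0, 0, 0, 1]]}}

```text
clock: 9.15
eef_pos: [611.0, -8.9, 160.1]
eef_rot: [3.142, 0.0, 0.437]
wrist_force: [-0.1, -0.1, 0.9]
finger_gap: 0.6
finger_force: 0.0
```

```bash
python3 look.py w5; python3 - <<'E'
from cell import manip
from h import *
im=manip.camera("top"); r=[(c,s) for c,s in blobs(im) if 320<c[0]<365 and 200<c[1]<235]; print(r)
E
```

```text
{'clock': np.float64(9.15), 'eef_pos': array([610.999,  -8.948, 160.05 ]), 'eef_rot': array([3.142, 0.   , 0.437]), 'wrist_force': array([-0.142, -0.057,  0.935]), 'finger_gap': np.float64(0.642)}
[158.  162.4] [148, 152, 21, 22, 349] [598.1 106.6  62. ] [615.1  89.  127. ]
[200.  176.6] [191, 166, 19, 22, 297] [603.1  57.9  62. ] [619.   50.5 127. ]
[255.4 208.8] [240, 194, 31, 31, 741] [595.  -15.5  62. ] [612.6  -7.4 127. ]
[250.8 310.5] [249, 284, 5, 56, 233] [467.2 -68.3  62. ] [511.7 -49.1 127. ]
[260.8 311.2] [259, 284, 5, 56, 229] [471.8 -80.6  62. ] [515.3 -58.8 127. ]
[450.8 346. ] [437, 331, 28, 33, 683] [ 531.7 -334.3   62. ] [ 562.7 -259.1  127. ]
[211.8 364.9] [35, 354, 316, 19, 3825] [366.  -55.7  62. ] [431.8 -39.2 127. ]
[(array([344.5, 214.9]), [337, 208, 16, 15, 194])]
```

View pics/w5.png

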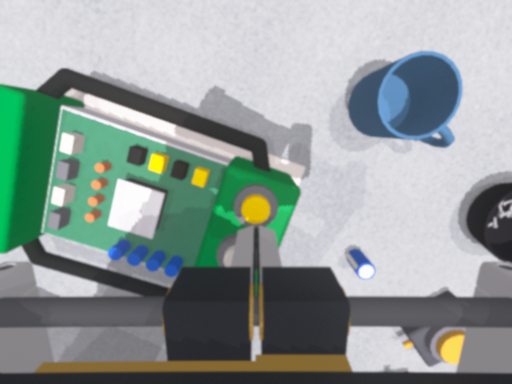

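The yellow cap is at (255,209), straight ahead of the fingertips, and the earth block has not moved in the top view. Now I'll descend over the button.

Emit:
{"name": "servo_tool", "arguments": {"rows": [[0, 0, 0, 1, 1, -20, 1], [0, 0, 0, 0, 0, -20, 1], [0, 0, 0, 0, 0, -12, 1], [0, 0, 0, 0, 0, -6, 1], [0, 0, 0, 0, 0, -2, 1], [0, 0, 0, 0, 0, 0, 1]]}}

```text
clock: 10.0
eef_pos: [612.4, -7.2, 100.5]
eef_rot: [3.141, -0.001, 0.438]
wrist_force: [-0.7, -0.1, -0.1]
finger_gap: 0.5
finger_force: 0.0
```

Emit:
{"name": "servo_tool", "arguments": {"rows": [[0, 0, 0, 0, 0, -1, 1], [0, 0, 0, 0, 0, -1, 1], [0, 0, 0, 0, 0, -1, 1], [0, 0, 0, 0, 0, 0, 1]]}}

```text
clock: 10.5
eef_pos: [612.2, -7.1, 97.0]
eef_rot: [-3.142, -0.0, 0.438]
wrist_force: [0.5, -0.6, 0.1]
finger_gap: 0.5
finger_force: 0.0
```

Emit:
{"name": "servo_tool", "arguments": {"rows": [[0, 0, 0, 0, 0, -1, 1], [0, 0, 0, 0, 0, -1, 1], [0, 0, 0, 0, 0, 0, 1]]}}

```text
clock: 10.88
eef_pos: [612.2, -7.1, 95.1]
eef_rot: [3.142, -0.0, 0.438]
wrist_force: [-0.6, -0.3, 2.4]
finger_gap: 0.2
finger_force: 1.2
```

Emit:
{"name": "servo_tool", "arguments": {"rows": [[0, 0, 0, 0, 0, -1, 1], [0, 0, 0, 0, 0, -1, 1], [0, 0, 0, 0, 0, -1, 1], [0, 0, 0, 0, 0, -1, 1], [0, 0, 0, 0, 0, 0, 1]]}}

```text
clock: 11.5
eef_pos: [612.2, -7.1, 91.1]
eef_rot: [3.142, -0.0, 0.438]
wrist_force: [-0.6, 0.6, 4.7]
finger_gap: 0.7
finger_force: 2.3
```

Emit:
{"name": "servo_tool", "arguments": {"rows": [[0, 0, 0, 0, 0, -0.5, 1], [0, 0, 0, 0, 0, -0.5, 1], [0, 0, 0, 0, 0, 0, 1]]}}

```text
clock: 11.88
eef_pos: [612.3, -7.1, 90.8]
eef_rot: [3.141, -0.001, 0.438]
wrist_force: [-3.7, 0.8, 9.1]
finger_gap: -0.1
finger_force: 5.1
```

The button has bottomed out (force above 5 N). Release and withdraw.

Emit:
{"name": "servo_tool", "arguments": {"rows": [[0, 0, 0, 0, 0, 2, 1], [0, 0, 0, 0, 0, 4, 1], [0, 0, 0, 0, 0, 10, 1], [0, 0, 0, 0, 0, 30, 1], [0, 0, 0, 0, 0, 40, 1], [0, 0, 0, 0, 0, 30, 1], [0, 0, 0, 0, 0, 10, 1], [0, 0, 0, 0, 0, 0, 1], [0, 0, 0, 0, 0, 0, 1]]}}

```text
clock: 13.0
eef_pos: [611.7, -7.1, 214.5]
eef_rot: [-3.14, 0.002, 0.438]
wrist_force: [0.6, -0.1, -0.2]
finger_gap: 0.6
finger_force: 0.0
```

```bash
python3 look.py w6 | head -5; python3 - <<'E'
from cell import manip
from h import *
print([c for c,s in blobs(manip.camera("top")) if 320<c[0]<420 and 170<c[1]<290])
manip.sign_off()
E
```

```text
{'clock': np.float64(13.0), 'eef_pos': array([611.683,  -7.124, 214.489]), 'eef_rot': array([-3.14e+00,  2.00e-03,  4.38e-01]), 'wrist_force': array([ 0.599, -0.143, -0.196]), 'finger_gap': np.float64(0.582)}
[173.9 158.1] [166, 150, 17, 18, 239] [598.3 106.2  62. ] [612.9  91.6 127. ]
[209.4 170.3] [202, 162, 16, 18, 210] [603.2  57.7  62. ] [616.9  51.8 127. ]
[256.6 196. ] [245, 184, 25, 25, 497] [597.8 -14.2  62. ] [612.5  -7.2 127. ]
[250.8 310.6] [249, 284, 5, 56, 233] [429.9 -82.9  62. ] [474.6 -63.6 127. ]
[array([390.7, 193.2]), array([344.5, 214.9]), array([415. , 245.8]), array([354.1, 266. ])]
the job is handed in; nothing more can be done
```

The job is handed in at about 13 s: I touched the earth plate lightly for roughly 0.7 s at about 2 N, pressed the yellow button fully down (9 N at the stop) and released it, then withdrew upward; the earth block and its look-alikes show no movement in the top view.

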